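# Unlock and draw the filter drawer of a dust collector

### The job

Unlock the small dust collector's filter drawer: push the sprung knob on top right down and, keeping it down while it turns, turn it clockwise past its middle catch to its last catch, then let it spring up. Take the pull hook from its rest, drop its tip through the hole in the drawer's tab and with the hook, never with the fingers, draw the drawer out to its stop. Lay the hook back in its rest the way it lay, and leave everything else on the table where it is.

Things in the scene. Friction and masses are not known exactly. Their poses are not given: they have to be found in the camera images.
- collector: dust collector fixed to the table: grey cabinet 134 (x) x 184 (y) x 80 mm tall, louvres on its +x side; origin at the centre of its underside. Its -y end, towards +y of the world, is the drawer's front; the knob is on top, its axis 30 mm to +y of the origin. A round outlet stub sticks out 22 mm from the +y end.
- knob_grip (a point): point on the knob's axis at the height to grip, moving with it; 112.5 mm above the table when up. The knob is a black bar 66 long, 16 wide, 30 mm tall (top 17 mm above the point) on a flange 68 mm across (top 15 mm below the point), 7 mm above a fixed collar. x lies along the bar to its light-marked end, z up. x is 1.27 rad anticlockwise of the collector's x at turn 0.
- press (a joint): how far the knob is pushed down, m: 0 up, 0.009 at its bottom stop. The spring pushes up with 5 N at the top, 9 N at the bottom.
- turn (a joint): knob's turn clockwise from above, rad. Catches: first (locked) 0 to 0.27, middle 1.2 to 1.4, last (drawer free) 2.5 to an end stop at 2.65; 1, 2, 3 pips on the cabinet mark them. It turns only while pushed down over 5 mm. Let go at a catch it springs up and is held; let go between, it stays down and free. Takes about 0.05 N m. Starts at the first.
- drawer (a joint): how far the drawer is out, m: 0 shut, 0.080 at its stop. It slides to the collector's -y, needs 2 to 4 N, and stays where it is left. Locked by the knob it has a few mm of play (about 28 mm at the middle catch).
- tab_hole (a point): centre of the hole at the top face of the drawer's tab, 42 mm above the table; axes as the collector's. The tab is a level steel plate 50 (x) x 40 (y) x 6 mm, sticking out of the drawer's front to -y; its round hole, 24 mm wide, is 19 mm out from that front. Nothing lies under it. It moves with the drawer.
- post_foot (a point): centre of the foot of a fixed steel post 40 x 40 mm that stands at the back of the table and rises 1.5 m: keep the hand and wrist clear of it, passing well on the robot's side
- hook: loose pull hook, 90 g. Origin at the centre of its black square handle, 94 x 20 x 20 mm along x, which is to be gripped across y at its middle; z up. From the handle's +x end a steel rod of 8 mm diameter runs along x to x = 118 mm and there bends straight down.
- hook_tip (a point): the lower end of the hook's bent rod: 118 mm to +x of the handle's centre and 56 mm below it
- rest: rest fixed to the table; origin under its centre. Base 110 x 70 x 8 mm, two forks (8 mm thick, 50 wide, prong tops at 85 mm) 36 mm to either side along x; slots 26 mm wide, floors 65 mm above the table. The hook's handle lies level in both, its centre over the origin (a few mm either way along x) and 75 mm above the table, rod to the rest's +x.
- bottle: bystander, to be left where it is: wash bottle, 62 mm wide, 185 mm tall, standing; origin at the centre of its underside
- bin: bystander, to be left where it is: open parts bin 130x107x63 mm; origin at the centre of its underside
- gauge: bystander, to be left where it is: plug gauge lying, a knurled bar 113 mm long, 22 mm thick; origin at the centre of its underside
- driver: bystander, to be left where it is: screwdriver lying, 198 mm long, 29 mm tall; origin at the centre of its underside
- marker: bystander, to be left where it is: marker lying, 130 mm long, 18 mm tall; origin at the centre of its underside

How it is judged:
By the outcome, as a careful person would: the job done as asked, in the order asked, and still so for the second after the job is handed in, with the robot touching nothing.
It also fails if it takes over 72 s, if anything falls off the work surface, if the arm or the gripper's body presses on something with over 40 N, if the wrist force passes 120 N, or if a joint passes its speed limit or range.

### The arm

A 7-joint arm with a two-finger parallel gripper is mounted at the origin on a cart in front of the work surface, level with it; the furniture and walls round the work are solid. World frame = base frame: x ahead of the robot, y to its left, z up, the work surface at z = 0. Lengths are in m, angles in rad, forces in N, time in s.
With the tool pointing down it reaches from about 0.425 to 0.825 m from the base axis. Payload 3.6 kg.
Tool frame: the origin (TCP) lies where the fingers leave the gripper's body, on its centre line; the fingertips stand 73 mm ahead of it and the grasp point (between the pads) lies 54 mm ahead of it; x points along the fingers, y is the direction in which the jaws open and shut, and the axes are right-handed (so a half turn about x gives the same grasp; the last joint's range is limited). The gripper opens to 85 mm and grips with 20 to 120 N. Pads are 22 mm wide; open, the fingers measure 114 mm over their backs; the gripper's body (76 mm by 85 mm) begins 54 mm behind the grasp point. The pads swing forward as they close: fully open they stand 13 mm farther back than shut.
Start: joints at [1.254, 0.615, -0.013, 1.423, 0.008, 1.103, -0.04], TCP at [0.186, -0.623, 0.304] pointing down, gripper open.
Joint ranges: [-3.12, 3.12], [-0.3, 2.06], [-1.34, 1.32], [0.26, 2.42], [-1.36, 4.5], [0.01, 1.98], [-2.84, 2.84]. Speed limits (rad/s): [2.79, 2.79, 3.14, 3.14, 3.14, 3.14, 3.14].

### API

Orientations are given as a unit quaternion [x, y, z, w].
In Python, from station import arm, snapshot, camera_info, ticket gives the robot as it stands. Calls block until the motion is done:
- arm.movep(position, orientation): joint-space move of the TCP to a pose.
- arm.line_to(position, velocity=0.15, ori=None): straight line of the TCP; ori=None keeps the orientation; velocity is the mean speed in m/s.
- arm.move_j(angles): joint-space move.
- arm.move_gripper(opening, effort=None): opening from 0.0 (shut) to 1.0 (fully open); effort is the grip in N (None keeps the last); returns when the fingers have stopped.
- arm.pause(seconds).
- arm.ik(position, orientation): joint angles nearest the present ones, or None.
- snapshot(name): name is "scene" or "top" or "wrist"; returns the picture (384x512x3 uint8, blue, green, red); there is no depth.
- camera_info(name): a dict with "fx", "fy", "cx", "cy" (pixels), "R" (3x3) and "t" (3): a world point X has camera coordinates R X + t; the wrist camera has in their place "T_tool_cam" (4x4, takes a point from camera to tool coordinates, whose origin is the TCP and whose axes are the tool frame's). Camera axes: x right, y down, z forward; pixel columns grow to the right and rows downward; lengths in m; the calibration is good to about 2 mm. A picture is of the moment at which its call begins: read the wrist's pose just before it. camera_info takes no time and is no camera call.
A pose or a line that the arm cannot do raises arm.MotionError and nothing moves.
- ticket.finish_job(): hands the job in, once; it reports no verdict.
Readings, each from a call of its own:
- arm.read_time(): time.
- arm.read_joint_positions(): joint angles.
- arm.read_dq(): joint speeds.
- arm.read_effort(): joint torques, N m.
- arm.read_tool_pos(): TCP position.
- arm.read_eef_rot(): TCP orientation.
- arm.read_ft_force(): force on the tool from outside, world axes, zero at the start.
- arm.read_wrist_torque(): the same for the moment, N m.
- arm.read_opening(): opening from 0.0 (shut) to 1.0 (fully open).
Only numpy, scipy, OpenCV 4.12 (cv2) and the standard library are available. Lean on these libraries where they do the work, as an engineer would, in place of code of your own. Each camera call takes 0.05 s, during which the arm holds its last target.

## Working session

There is one attempt and no reset: what is moved stays moved. The work goes in short steps, each a Python script; the robot and the scene stay as the last script left them, time stands still between calls to the robot, and variables do not carry over. Pictures are saved under pics/ and viewed, and the job is handed in when it is done.

```bash
mkdir -p pics; ls
python3 - <<'E'
from station import arm, snapshot, camera_info
import cv2, numpy as np
for n in ("scene","top","wrist"):
    cv2.imwrite(f"pics/{n}0.png",snapshot(n))
    c=camera_info(n); print(n,{k:np.round(v,4).tolist() for k,v in c.items()})
print(arm.read_time(),arm.read_tool_pos(),arm.read_eef_rot())
E
```

```text
pics
scene {'fx': 358.9915, 'fy': 358.9915, 'cx': 249.9919, 'cy': 191.6294, 'R': [[-0.4629, -0.8864, -0.0031], [-0.5895, 0.3105, -0.7457], [0.662, -0.3433, -0.6663]], 't': [0.2676, 0.3519, 1.046]}
top {'fx': 450.891, 'fy': 450.891, 'cx': 256.6794, 'cy': 194.4084, 'R': [[0.0052, -1.0, 0.0067], [-0.9991, -0.0055, -0.0418], [0.0418, -0.0065, -0.9991]], 't': [0.0417, 0.4758, 1.5717]}
wrist {'fx': 283.3023, 'fy': 283.3023, 'cx': 251.218, 'cy': 191.6199, 'T_tool_cam': [[-0.0002, -0.3001, 0.9539, -0.0689], [1.0, 0.0004, 0.0003, -0.0003], [-0.0005, 0.9539, 0.3001, -0.078], [0.0, 0.0, 0.0, 1.0]]}
0.15 [ 0.18564835 -0.62245985  0.30298876] [-0.69958609 -0.10283459  0.69979874 -0.10142027]
```

View pics/scene0.png

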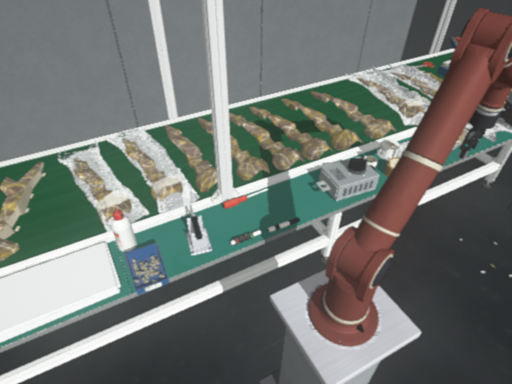

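Run:
```python
import cv2
a=cv2.imread("pics/top0.png"); cv2.imwrite("pics/top0b.png",cv2.resize(a,(768,576),interpolation=cv2.INTER_CUBIC))
```

```text
(no output)
```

View pics/top0b.png

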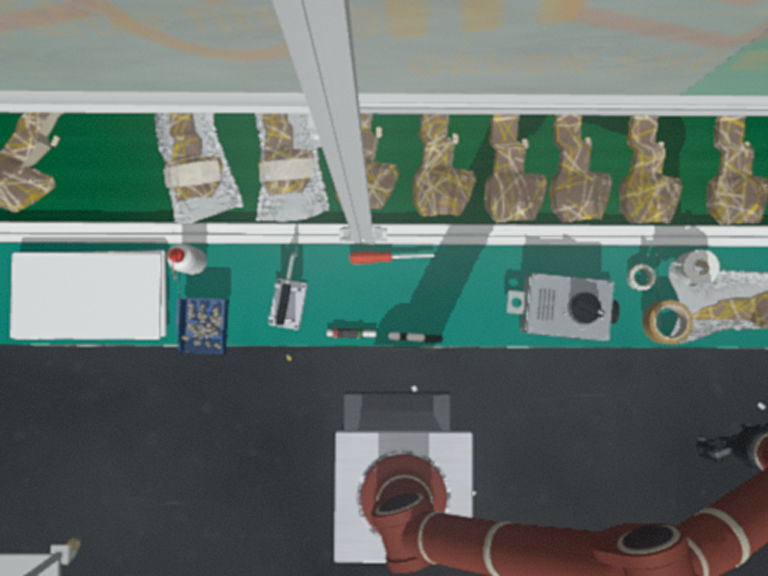

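```bash
cat > h.py <<'E'
from station import arm, snapshot, camera_info, ticket
import cv2, numpy as np
from scipy.spatial.transform import Rotation as Rot
def ray(name,uv,pose=None):
    c=camera_info(name); d=np.array([(uv[0]-c['cx'])/c['fx'],(uv[1]-c['cy'])/c['fy'],1.])
    if name=='wrist':
        p,q=pose; T=np.array(c['T_tool_cam']); R=Rot.from_quat(q).as_matrix()
        return np.array(p)+R@T[:3,3], R@T[:3,:3]@d
    R=np.array(c['R']); return -R.T@np.array(c['t']), R.T@d
def at_z(name,uv,z,pose=None):
    o,d=ray(name,uv,pose); return o+d*(z-o[2])/d[2]
def proj(name,X,pose=None):
    c=camera_info(name); X=np.array(X)
    if name=='wrist':
        p,q=pose; T=np.array(c['T_tool_cam']); R=Rot.from_quat(q).as_matrix()
        x=T[:3,:3].T@(R.T@(X-p)-T[:3,3])
    else: x=np.array(c['R'])@X+c['t']
    return x[0]/x[2]*c['fx']+c['cx'],x[1]/x[2]*c['fy']+c['cy']
def down(a):
    # tool x down, tool y (jaw) at world yaw a
    y=np.array([np.cos(a),np.sin(a),0]); x=np.array([0,0,-1.]); z=np.cross(x,y)
    return Rot.from_matrix(np.stack([x,y,z],1)).as_quat()
def shot(name,f,s=1.5):
    pose=(arm.read_tool_pos(),arm.read_eef_rot()) if name=='wrist' else None
    im=snapshot(name); cv2.imwrite('pics/'+f,cv2.resize(im,None,fx=s,fy=s,interpolation=cv2.INTER_CUBIC)); return pose
E
python3 - <<'E'
from h import *
for n,uv,z in [("cab tl",(529,274),.08),("cab tr",(613,279),.08),("cab br",(611,340),.08),("cab bl",(525,334),.08),("knob",(586,307),.12),("tab",(515,300),.042),("hook h0",(288,287),.085),("h1",(283,316),.085),("rodend",(296,232),.079),("rest bl",(270,325),.008),("rest br",(296,328),.008),("post",(362,238),0)]:
    print(n,at_z('top',(uv[0]/1.5,uv[1]/1.5),z).round(3))
print(Rot.from_quat(arm.read_eef_rot()).as_matrix().round(3))
E
```

```text
cab tl [ 0.514 -0.278  0.08 ]
cab tr [ 0.504 -0.466  0.08 ]
cab br [ 0.367 -0.46   0.08 ]
cab bl [ 0.38  -0.268  0.08 ]
knob [ 0.44  -0.393  0.12 ]
tab [ 0.457 -0.254  0.042]
hook h0 [0.482 0.261 0.085]
h1 [0.417 0.271 0.085]
rodend [0.605 0.245 0.079]
rest bl [0.396 0.312 0.008]
rest br [0.39  0.252 0.008]
post [0.602 0.099 0.   ]
[[-0.001  0.286 -0.958]
 [ 0.002 -0.958 -0.286]
 [-1.    -0.002  0.   ]]
```

Run:
```python
from h import *
for a in (-0.354,2.787):
  for da in (0,-1.3,-2.58):
    q=arm.ik([0.44,-0.393,0.175],down(a+da)); print(a,da,None if q is None else np.round(q,2))
for z in (.3,.35,.4):
  for a in (-0.354,2.787,1.2):
    q=arm.ik([0.44,-0.37,z],down(a)); print(z,a,None if q is None else np.round(q,2))
```

```text
-0.354 0 [ 0.82  0.68 -0.21  1.74  0.2   0.74  0.16]
-0.354 -1.3 [ 0.65  0.67  0.06  1.74 -0.06  0.73 -0.91]
-0.354 -2.58 [ 0.46  0.7   0.39  1.75 -0.36  0.76 -1.91]
2.787 0 [ 0.37  0.73  0.53  1.75 -0.49  0.79 -2.35]
2.787 -1.3 [ 1.09  0.76 -0.67  1.73  0.59  0.86  1.64]
2.787 -2.58 [ 0.89  0.69 -0.33  1.74  0.3   0.76  0.62]
0.3 -0.354 [ 0.83  0.51 -0.27  1.65  0.15  1.    0.16]
0.3 2.787 [ 0.31  0.55  0.56  1.67 -0.33  1.02 -2.52]
0.3 1.2 [ 1.08  0.58 -0.68  1.64  0.4   1.07  1.48]
0.35 -0.354 [ 0.84  0.47 -0.28  1.57  0.14  1.12  0.18]
0.35 2.787 [ 0.31  0.5   0.55  1.59 -0.28  1.13 -2.56]
0.35 1.2 [ 1.09  0.53 -0.69  1.57  0.36  1.17  1.52]
0.4 -0.354 [ 0.84  0.43 -0.29  1.49  0.12  1.24  0.19]
0.4 2.787 [ 0.32  0.46  0.54  1.51 -0.24  1.25 -2.6 ]
0.4 1.2 [ 1.09  0.49 -0.7   1.48  0.32  1.29  1.56]
```

Run:
```python
from h import *
arm.movep([0.44,-0.36,0.36],down(-0.354)); print(arm.read_time(),shot('wrist','w1.png'))
```

```text
1.5333 (array([ 0.43855805, -0.36206459,  0.35954074]), array([-0.58041893, -0.40297585,  0.58172946, -0.40288357]))
```

View pics/w1.png

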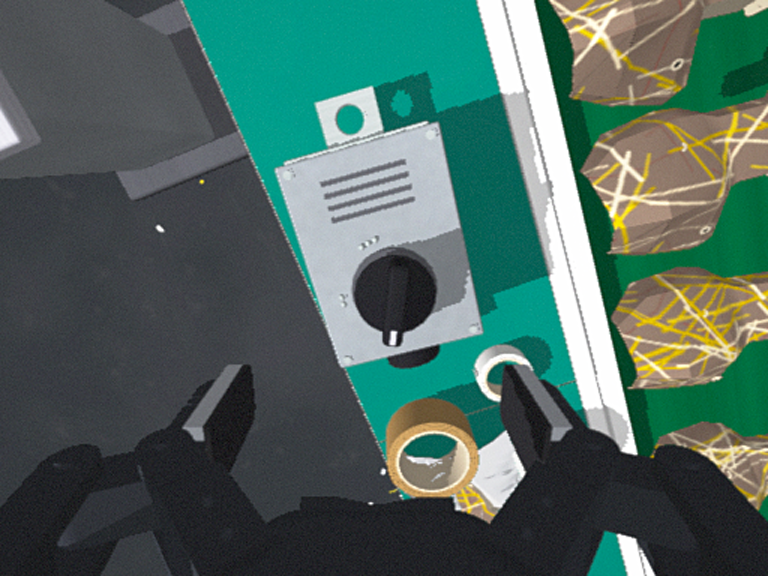

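```bash
cat > fit.py <<'E'
from h import *
from scipy.optimize import least_squares
pose=(np.array([0.43855805,-0.36206459,0.35954074]),np.array([-0.58041893,-0.40297585,0.58172946,-0.40288357]))
im=cv2.imread('pics/w1.png')
cv2.imwrite('pics/w1crop.png',cv2.resize(im[80:400,250:510],None,fx=2.3,fy=1.8,interpolation=cv2.INTER_CUBIC))
def W(u,v,z): return at_z('wrist',(u/1.5,v/1.5),z,pose)
for n,u,v,z in [("TL",277,167,.08),("TR",437,122,.08),("BR",482,333,.08),("BL",345,367,.08),("flange",395,291,.0975),("hole",350,120,.042)]:
    print(n,W(u,v,z).round(4))
for n,u,v in [("near",397,258),("lightend",393,330)]: print(n,W(u,v,.1295).round(4))
E
python3 fit.py
```

```text
TL [ 0.3889 -0.2717  0.08  ]
TR [ 0.5174 -0.2843  0.08  ]
BR [ 0.5005 -0.4652  0.08  ]
BL [ 0.3738 -0.4539  0.08  ]
flange [ 0.4426 -0.3955  0.0975]
hole [ 0.4544 -0.2564  0.042 ]
near [ 0.4547 -0.3622  0.1295]
lightend [ 0.4329 -0.4141  0.1295]
```

View pics/w1crop.png

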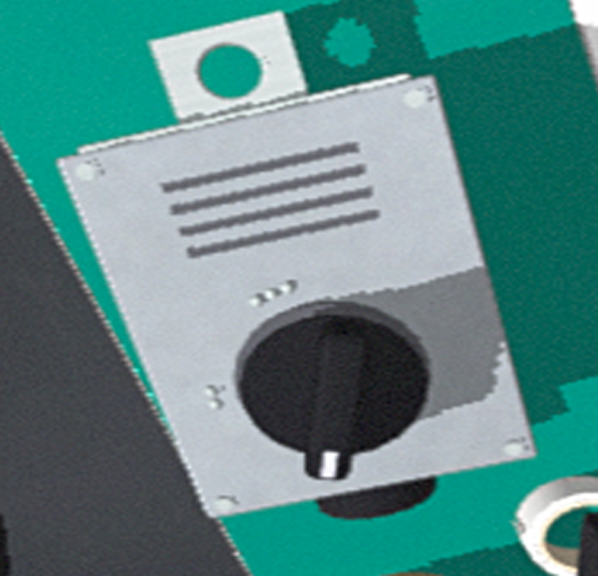

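Run:
```python
from h import *
print(arm.read_tool_pos(), arm.read_ft_force())
o=down(-0.391)
arm.move_gripper(0.5)
arm.movep([0.4425,-0.397,0.24],o); arm.pause(.2)
print(arm.read_tool_pos(), arm.read_opening(), arm.read_ft_force()); shot('wrist','w2.png')
arm.line_to([0.4425,-0.397,0.176],0.1,o); arm.pause(.1)
print(arm.read_tool_pos(), arm.read_ft_force(),arm.read_time()); shot('wrist','w3.png')
```

```text
[ 0.43851005 -0.3621401   0.35949661] [-0.28253319 -0.35484989  0.15048263]
[ 0.44384372 -0.39695875  0.24254785] 0.4990832986496602 [ 0.27175652 -0.59117659  0.5324239 ]
[ 0.44296094 -0.39731687  0.17688194] [-0.07707926 -0.69592119  0.57707936] 3.7833
```

View pics/w2.png

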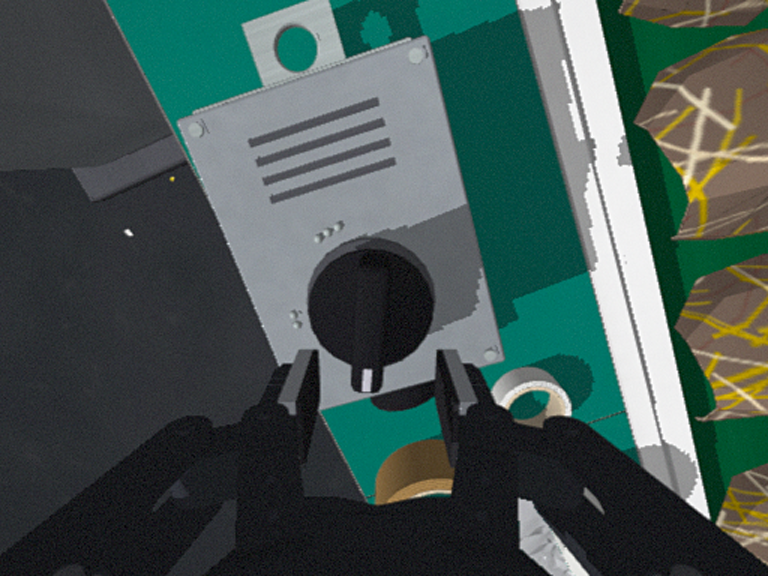

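View pics/w3.png

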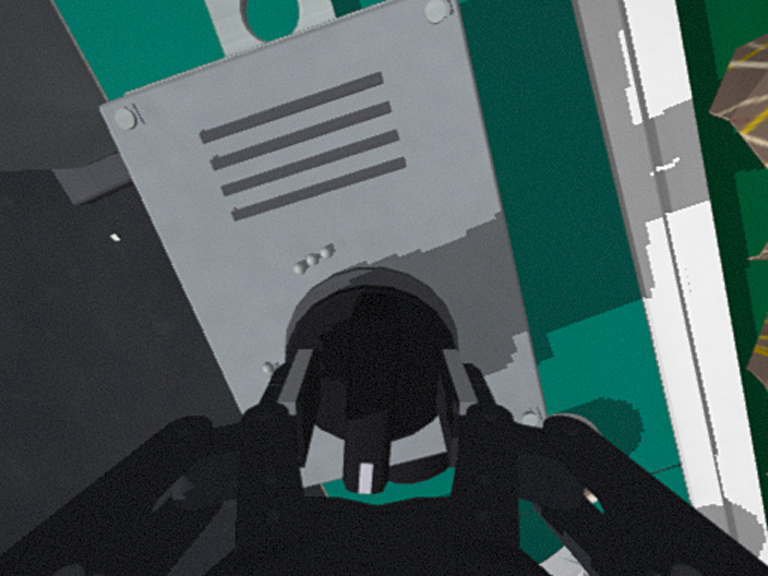

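Run:
```python
from h import *
p=arm.read_tool_pos()
arm.move_gripper(0.0,effort=40)
print(arm.read_opening(), arm.read_ft_force(), arm.read_tool_pos())
arm.line_to([0.4425,-0.397,0.1725],0.03); print(arm.read_tool_pos(), arm.read_ft_force())
arm.line_to([0.4425,-0.397,0.169],0.03);arm.pause(.1)
print(arm.read_tool_pos(), arm.read_ft_force(),arm.read_wrist_torque(),np.round(arm.read_joint_positions(),3),arm.read_time()); shot('wrist','w4.png')
```

```text
0.17702900099782032 [-3.36707775  1.198917    3.64391953] [ 0.441236   -0.39688461  0.17620318]
[ 0.4412578  -0.39692854  0.17250541] [-5.25994065  1.81068244  4.68642339]
[ 0.44130341 -0.3969332   0.16933142] [-5.11591522  2.28495213  6.96584307] [0.41424026 1.11119176 0.06240791] [ 0.831  0.693 -0.221  1.731  0.21   0.743  0.113] 4.8167
```

View pics/w4.png

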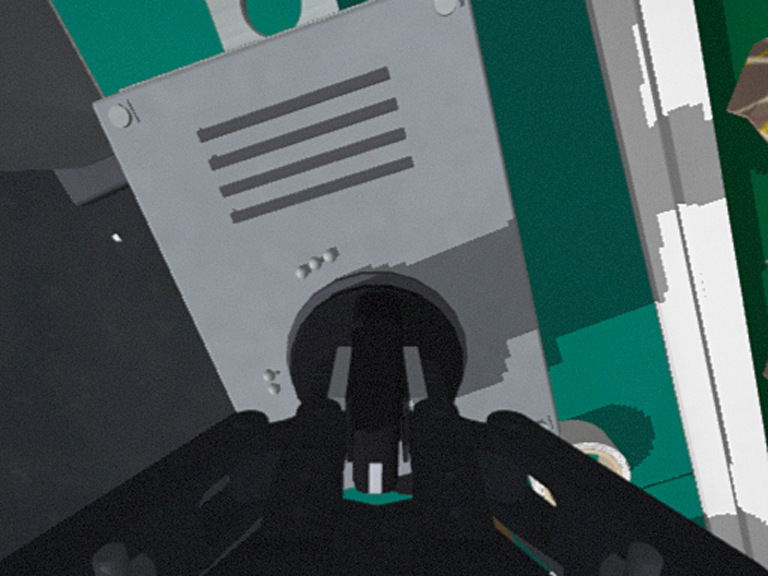

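Run:
```python
from h import *
for z in (.1675,.166,.1645):
    arm.line_to([0.4412,-0.397,z],0.03);arm.pause(.1)
    f=arm.read_ft_force(); print(arm.read_tool_pos().round(4), f.round(2))
    if f[2]>11: break
```

```text
[ 0.441  -0.3969  0.1683] [-3.2   1.48  5.94]
[ 0.4411 -0.3969  0.1677] [-5.43  2.53 11.47]
```

Run:
```python
from h import *
q=np.array(arm.ik([0.4412,-0.397,0.1662],down(-0.391))); print(q.round(3),arm.read_joint_positions().round(3))
for k,d in enumerate([.3,.7,1.1,1.5]):
    t=q.copy(); t[6]-=d; arm.move_j(t.tolist())
    print(d,arm.read_tool_pos().round(4),arm.read_ft_force().round(2),arm.read_wrist_torque().round(3),arm.read_joint_positions()[6].round(3),arm.read_opening())
print(arm.read_time()); shot('wrist','w5.png')
np.save('qb.npy',q)
```

```text
[ 0.832  0.697 -0.22   1.735  0.211  0.733  0.113] [ 0.832  0.695 -0.221  1.734  0.211  0.736  0.113]
0.3 [ 0.4416 -0.3973  0.1677] [-3.65  2.94 10.09] [ 0.421  0.983 -0.027] -0.188 0.18223305914971397
0.7 [ 0.4421 -0.3979  0.1677] [-1.93 -0.25  8.61] [ 0.195  0.752 -0.043] -0.588 0.18041228680221624
1.1 [ 0.4423 -0.3988  0.1679] [-1.69 -1.18  7.74] [-0.045  0.619 -0.02 ] -0.988 0.18237953662475964
1.5 [ 0.4422 -0.3997  0.168 ] [-2.36 -2.75  6.88] [-0.254  0.598 -0.024] -1.388 0.17658633728691137
7.3583
```

View pics/w5.png

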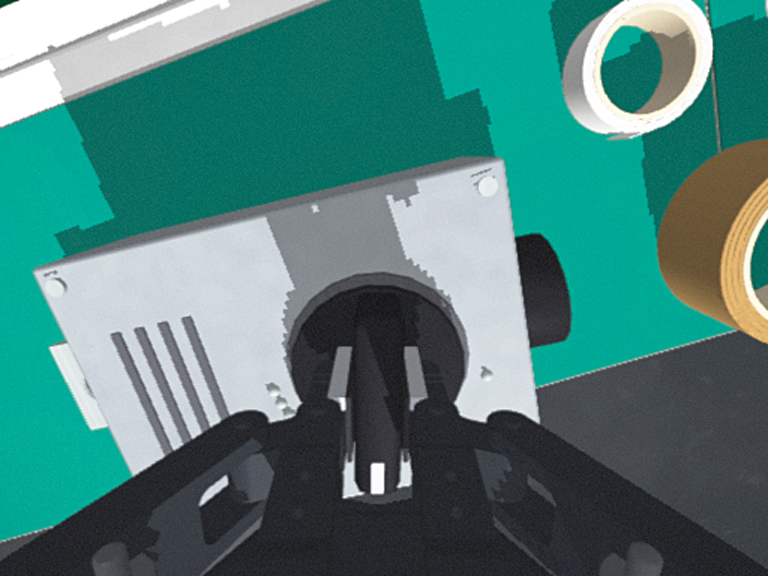

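Run:
```python
from h import *
q=np.load('qb.npy')
for d in [1.9,2.2,2.4,2.5,2.56,2.6]:
    t=q.copy(); t[6]-=d; t[1]+=0.002; arm.move_j(t.tolist())
    print(d,arm.read_tool_pos().round(4),arm.read_ft_force().round(2),arm.read_wrist_torque().round(3),arm.read_joint_positions()[6].round(3),arm.read_opening().round(3))
print(arm.read_time()); shot('wrist','w6.png')
```

```text
Traceback (most recent call last):
AttributeError: 'float' object has no attribute 'round'
```

Run:
```python
from h import *
q=np.load('qb.npy')
for d in [2.2,2.4,2.5,2.56,2.6]:
    t=q.copy(); t[6]-=d; t[1]+=0.002; arm.move_j(t.tolist())
    print(d,arm.read_tool_pos().round(4),arm.read_ft_force().round(2),arm.read_wrist_torque().round(3),arm.read_joint_positions()[6].round(3),arm.read_opening())
print(arm.read_time()); shot('wrist','w6.png')
```

```text
2.2 [ 0.4413 -0.4011  0.1677] [-4.18 -4.09 11.83] [-0.65   1.049  0.   ] -2.088 0.1744384679658125
2.4 [ 0.4408 -0.4013  0.1676] [-4.57 -4.03 11.15] [-0.706  1.196 -0.029] -2.288 0.17608154159375974
2.5 [ 0.4406 -0.4014  0.1676] [-5.03 -4.98 12.21] [-0.724  1.21   0.034] -2.388 0.17775659711429437
2.56 [ 0.4405 -0.4015  0.1676] [-5.95 -3.88 12.21] [-0.708  1.277 -0.049] -2.448 0.17919300215761993
2.6 [ 0.4404 -0.4015  0.1677] [-5.26 -4.04 10.94] [-0.696  1.326 -0.024] -2.488 0.17658006750725108
9.325
```

View pics/w6.png

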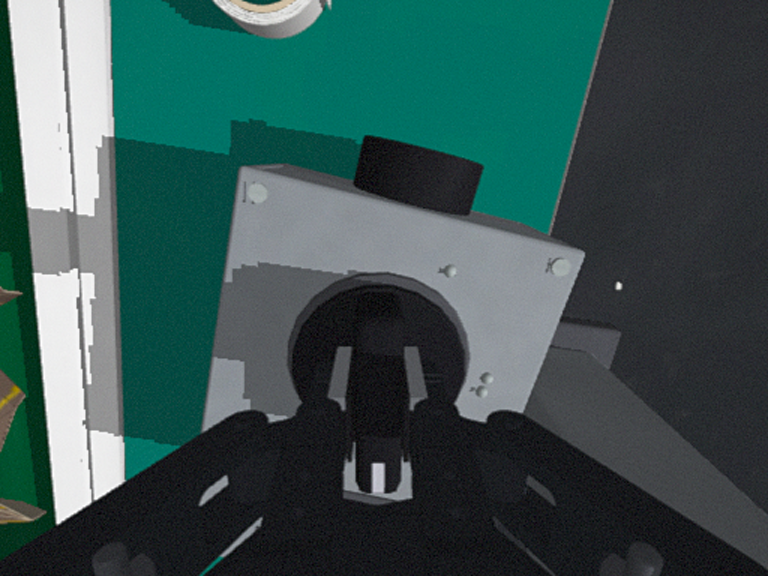

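Run:
```python
from h import *
p=arm.read_tool_pos(); 
arm.line_to([p[0],p[1],.1755],0.05); print(arm.read_ft_force().round(2),arm.read_tool_pos().round(4))
arm.move_gripper(0.5); print(arm.read_ft_force().round(2),arm.read_tool_pos().round(4))
p=arm.read_tool_pos()
arm.line_to([p[0],p[1],.26],0.15); print(arm.read_tool_pos(),arm.read_time())
arm.move_gripper(0.5)
print(shot('wrist','w7.png'))
```

```text
[-3.03 -0.53  4.58] [ 0.4404 -0.4022  0.1758]
[-0.18 -0.29  0.75] [ 0.4409 -0.4011  0.1752]
[ 0.44043838 -0.40084713  0.25927296] 10.8583
(array([ 0.44053079, -0.40083175,  0.25876542]), array([-0.53463882,  0.46085661,  0.53776728,  0.46106276]))
```

View pics/w7.png

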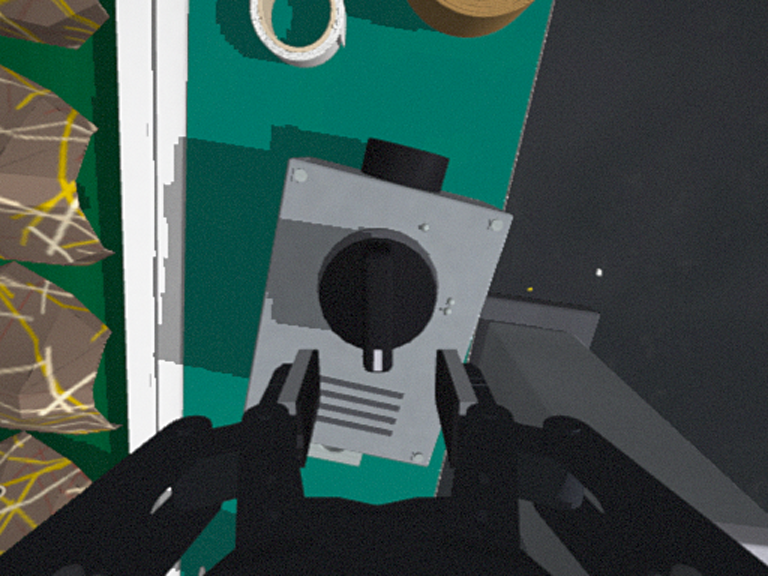

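Run:
```python
from h import *
pose=(np.array([ 0.44053079, -0.40083175,  0.25876542]), np.array([-0.53463882,  0.46085661,  0.53776728,  0.46106276]))
y=Rot.from_quat(pose[1]).as_matrix()[:,1]; print(np.arctan2(y[1],y[0]))
im=cv2.imread('pics/w7.png')
c=np.array([.4418,-.3975])
for up,col in ((0,(0,0,255)),(-.009,(0,255,0))):
  th=np.linspace(0,6.28,300)
  for t in th:
    u,v=proj('wrist',[c[0]+.034*np.cos(t),c[1]+.034*np.sin(t),.0975+up],pose); im[int(v*1.5),int(u*1.5)]=col
  for turn in (2.5,2.58,2.65):
    b=-1.962-turn
    for s in np.linspace(-.033,.033,100):
      u,v=proj('wrist',[c[0]+s*np.cos(b),c[1]+s*np.sin(b),.1295+up],pose); im[int(v*1.5),int(u*1.5)]=col
cv2.imwrite('pics/w7o.png',cv2.resize(im[200:400,280:480],None,fx=3,fy=3))
```

```text
-2.990958470826479
```

View pics/w7o.png

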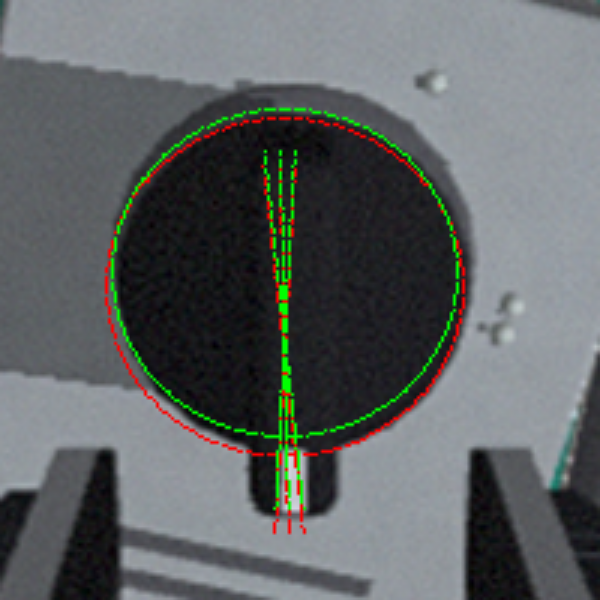

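Run:
```python
from h import *
print(arm.read_joint_positions().round(2))
from scipy.optimize import minimize
for a in (1.43,-1.71):
    for nm,p,dy in [("mid",[.44,0,.3],0),("rest",[.45,.266,.129],0),("restup",[.45,.266,.3],0),("tab",[.455+.01,-.14,.132],-1.52),("out",[.465,-.06,.132],-1.52)]:
        q=arm.ik(p,down(a+dy)); print(a,nm,None if q is None else np.round(q,2))
```

```text
[ 0.86  0.59 -0.25  1.64  0.17  0.94 -2.45]
1.43 mid [ 0.73  0.51 -1.15  1.98  0.55  1.01  0.75]
1.43 rest [ 0.08  0.98 -1.15  1.94  1.09  1.03 -0.17]
1.43 restup [ 0.12  0.66 -1.15  1.78  0.66  1.15  0.19]
1.43 tab [ 0.79  0.79 -0.86  2.05  0.91  0.74 -0.74]
1.43 out [ 0.61  0.76 -0.83  2.09  0.91  0.7  -0.92]
-1.71 mid [ 0.47  0.36 -0.69  1.99  0.3   0.89 -2.09]
-1.71 rest [-0.27  0.71 -0.48  1.95  0.56  0.6  -2.82]
-1.71 restup [-0.07  0.52 -0.77  1.78  0.42  1.01 -2.71]
-1.71 tab [ 0.13  0.64  0.18  2.07 -0.24  0.46 -2.74]
-1.71 out [-0.16  0.64  0.37  2.12 -0.5   0.47 -2.64]
```

Run:
```python
from h import *
arm.movep([.44,0.0,.32],down(1.43)); print(arm.read_tool_pos(),arm.read_joint_positions().round(2),arm.read_time())
arm.line_to([.44,.27,.32],0.25,down(1.43)); arm.pause(.2)
print(arm.read_joint_positions().round(2),arm.read_time())
print(shot('wrist','w8.png'))
```

```text
[ 4.40086516e-01 -2.96265473e-04  3.19911922e-01] [ 0.75  0.47 -1.14  1.95  0.5   1.04  0.81] 13.8667
[ 0.06  0.57 -1.03  1.77  0.54  1.12  0.29] 15.3
(array([0.44042034, 0.26881296, 0.31994568]), array([ 0.05022706,  0.70524786, -0.0507621 ,  0.70535516]))
```

View pics/w8.png

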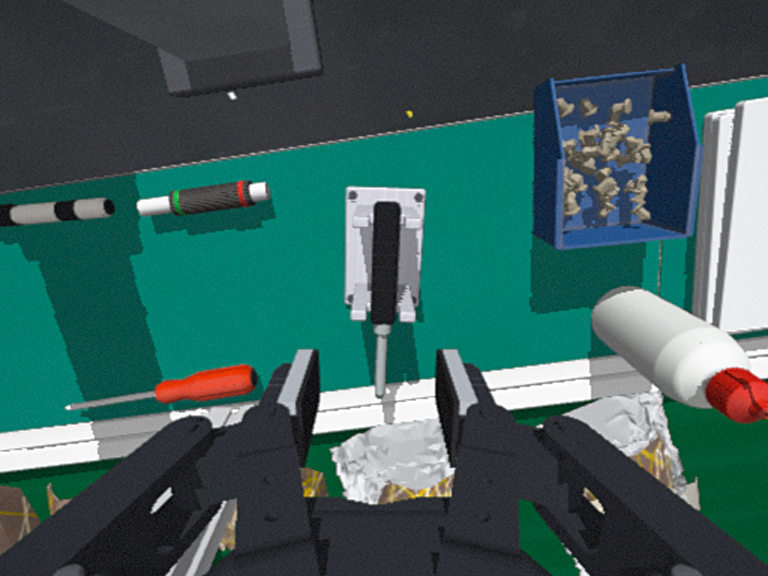

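Run:
```python
from h import *
pose=(np.array([0.44042034, 0.26881296, 0.31994568]), np.array([ 0.05022706,  0.70524786, -0.0507621 ,  0.70535516]))
W=lambda u,v,z:at_z('wrist',(u/1.5,v/1.5),z,pose)
P=[W(u,v,.085) for u,v in ((374,203),(399,203),(395,321),(371,321))]
for p in P: print(p.round(4))
c=sum(P)/4; d=(P[2]+P[3]-P[0]-P[1])/2; print('c',c,'len',np.linalg.norm(d),'yaw',np.arctan2(d[1],d[0]))
t=W(380,396,.076); print('tip',t, np.linalg.norm((t-c)[:2]),np.arctan2(*(t-c)[1::-1]))
B=[W(u,v,.008) for u,v in ((347,187),(425,188),(423,309),(345,307))]
for p in B: print('b',p.round(4))
print(sum(B)/4)
```

```text
[0.3982 0.2735 0.085 ]
[0.4007 0.2909 0.085 ]
[0.4891 0.2766 0.085 ]
[0.4864 0.2583 0.085 ]
c [0.4435824  0.27481464 0.085     ] len 0.08955018160670508 yaw -0.16568531415783863
tip [0.55808284 0.25522912 0.076     ] 0.11616342955853615 -0.16941235032745178
b [0.3894 0.2503 0.008 ]
b [0.4    0.3177 0.008 ]
b [0.5119 0.3036 0.008 ]
b [0.4994 0.2302 0.008 ]
[0.45018835 0.27548751 0.008     ]
```

Run:
```python
from h import *
o=down(1.406)
arm.move_gripper(0.6)
arm.movep([.443,.275,.20],o)
arm.line_to([.443,.275,.129],0.1,o); arm.pause(.2)
print(arm.read_tool_pos(),arm.read_ft_force().round(2),arm.read_time()); shot('wrist','w9.png')
arm.move_gripper(0.0,effort=80); arm.pause(.2)
print(arm.read_opening(),arm.read_tool_pos(),arm.read_ft_force().round(2),arm.read_wrist_torque().round(2)); shot('wrist','w10.png')
```

```text
[0.44327442 0.27519517 0.12958762] [-0.17  0.04  0.61] 17.2083
0.22186183560680797 [0.44309183 0.27511485 0.12931766] [-0.53 -0.42  4.74] [-0.18  0.08 -0.06]
```

View pics/w9.png

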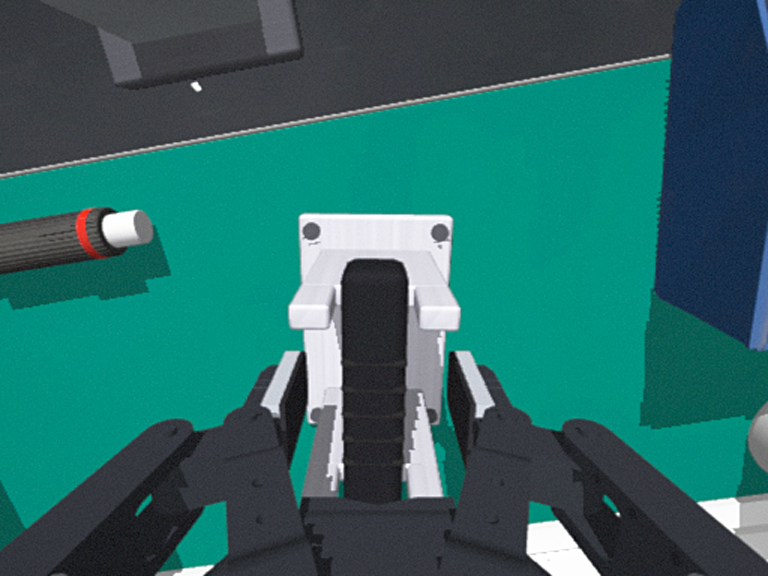

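View pics/w10.png

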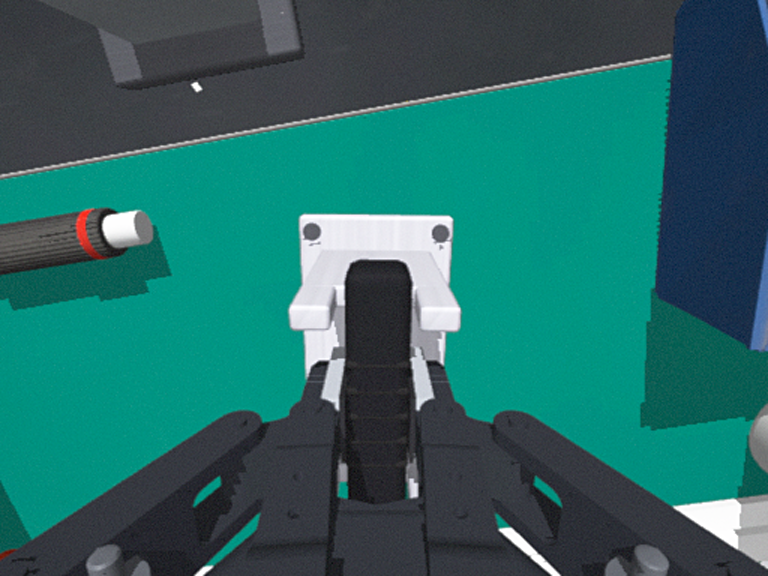

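Run:
```python
from h import *
o=down(1.406)
arm.line_to([.443,.275,.26],0.15,o); arm.pause(.1); print(arm.read_ft_force().round(2),arm.read_wrist_torque().round(2),arm.read_opening(),arm.read_time())
for k in (.33,.66,1):
    a=1.406-1.496*k
    arm.line_to([.443,.275-.08*k,.26],0.12,down(a))
print(arm.read_joint_positions().round(2),arm.read_time())
arm.line_to([.4656,-.14,.26],.25,down(-.09)); arm.pause(.1)
print(arm.read_tool_pos(),arm.read_time()); shot('wrist','w11.png');shot('top','t11.png');shot('scene','s11.png')
```

```text
[ 0.53  0.26 -1.57] [0.04 0.04 0.04] 0.2229018443382972 19.0167
[-0.07  0.47 -0.56  1.94  0.33  0.83 -0.89] 20.9583
[ 0.46568324 -0.13846112  0.26013826] 22.55
```

View pics/w11.png

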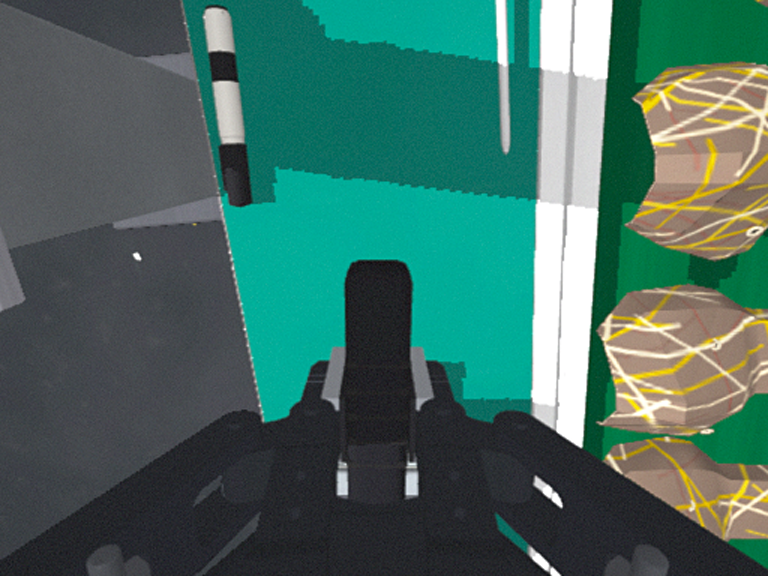

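View pics/t11.png

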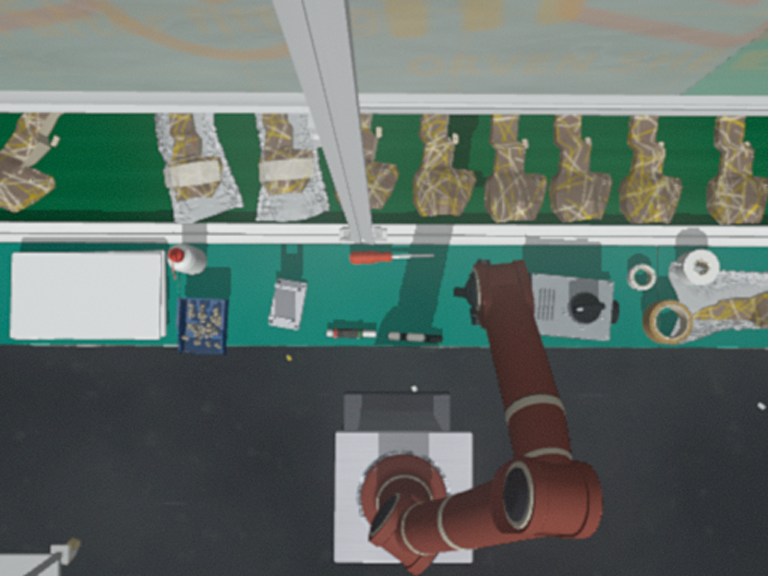

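View pics/s11.png

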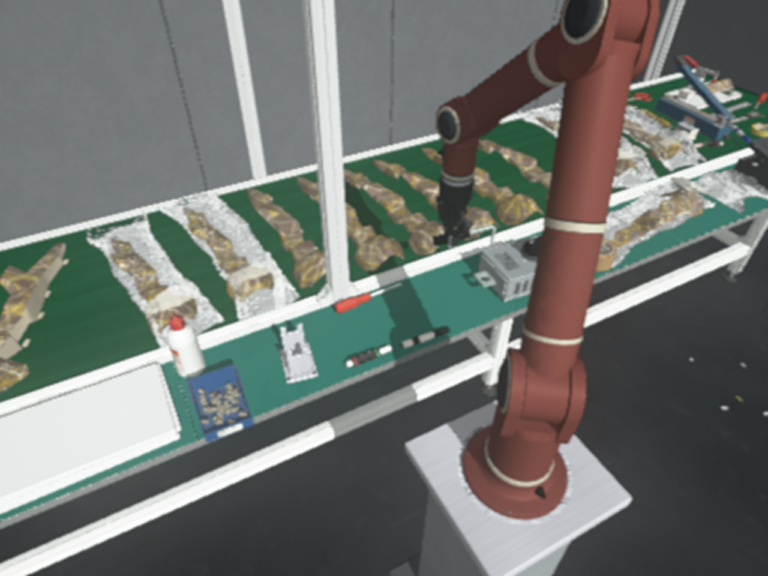

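Run:
```python
from h import *
arm.line_to([.4656,-.14,.165],.12,down(-.09)); arm.pause(.2)
p=arm.read_tool_pos(); q=arm.read_eef_rot(); print(p,arm.read_ft_force().round(2),arm.read_time())
R=Rot.from_quat(q).as_matrix(); tip=p+R@np.array([.054+.056,0,.118]); print('tip',tip)
im=snapshot('scene')
for X,col in ((tip,(0,0,255)),([.455,-.2575,.042],(255,0,0))):
    print(proj('scene',X))
u,v=map(int,proj('scene',tip)); cr=cv2.resize(im[v-45:v+30,u-50:u+50],None,fx=7,fy=7,interpolation=cv2.INTER_CUBIC)
for X,col in ((tip,(0,0,255)),([.455,-.2575,.042],(255,0,0))):
    a=proj('scene',X); cv2.circle(cr,(int((a[0]-u+50.5)*7),int((a[1]-v+45.5)*7)),3,col,1)
cv2.imwrite('pics/s12.png',cr)
```

```text
[ 0.46594516 -0.14012969  0.16565838] [0.81 0.21 0.12] 23.8417
tip [ 0.45547307 -0.25770255  0.0556995 ]
(np.float64(323.14438954461355), np.float64(181.84428849153562))
(np.float64(322.71079810072945), np.float64(184.59763656848756))
```

View pics/s12.png

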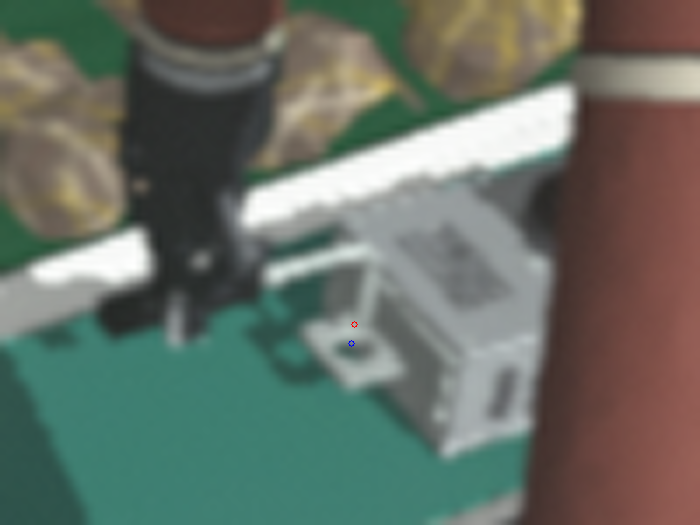

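Run:
```python
from h import *
p=arm.read_tool_pos(); R=Rot.from_quat(arm.read_eef_rot()).as_matrix()
u,v=323,181
im=snapshot('scene'); cr=cv2.resize(im[v-25:v+20,u-25:u+35],None,fx=12,fy=12,interpolation=cv2.INTER_CUBIC)
L=lambda X:[(proj('scene',X)[0]-u+25.5)*12,(proj('scene',X)[1]-v+25.5)*12]
cv2.imwrite('pics/s13.png',cr)
for X in ([.054,0,.047],[.054,0,.118],[.11,0,.118]): 
    a=L(p+R@np.array(X)); print(a); cv2.circle(cr,(int(a[0]),int(a[1])),3,(0,0,255),1)
cv2.imwrite('pics/s13.png',cr)
```

```text
[np.float64(134.11585513775435), np.float64(236.08216305201904)]
[np.float64(331.44457602496163), np.float64(181.3934271127655)]
[np.float64(307.8692144680949), np.float64(316.5898409772881)]
```

View pics/s13.png

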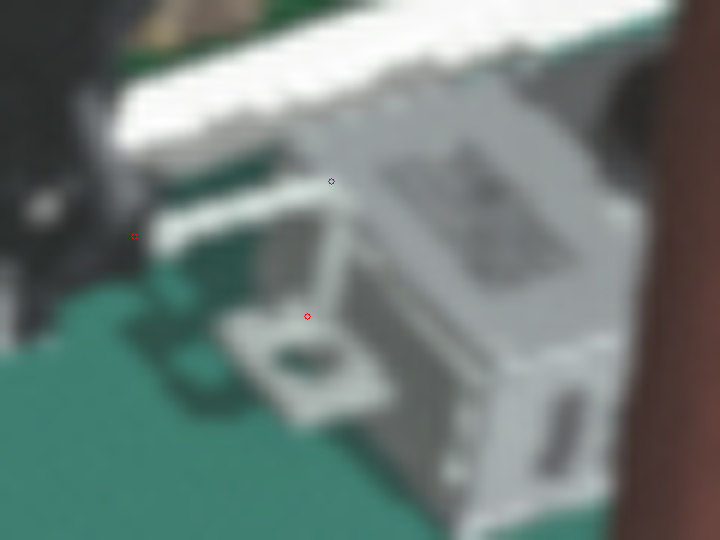

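```bash
python3 - <<'E'
from h import *
pose=(np.array([.44309,.27511,.12932]),down(1.406))
for v in (258,262,266):
  e=at_z('wrist',(378/1.5,v/1.5),.085,pose); d=e-pose[0]; print(v,d@[np.cos(-.165),np.sin(-.165),0], d@[np.sin(.165),np.cos(.165),0])
for z in (.055,.045,):
  pass
E
python3 - <<'E'
import cv2
im=cv2.imread('pics/w10.png'); cv2.imwrite('pics/w10c.png',cv2.resize(im[220:420,280:480],None,fx=3,fy=3))
E
```

```text
258 -0.05028026339540505 0.0013353414580515213
262 -0.049154867167578664 0.0013370269199205972
266 -0.048022902567927454 0.001338722218982931
```

View pics/w10c.png

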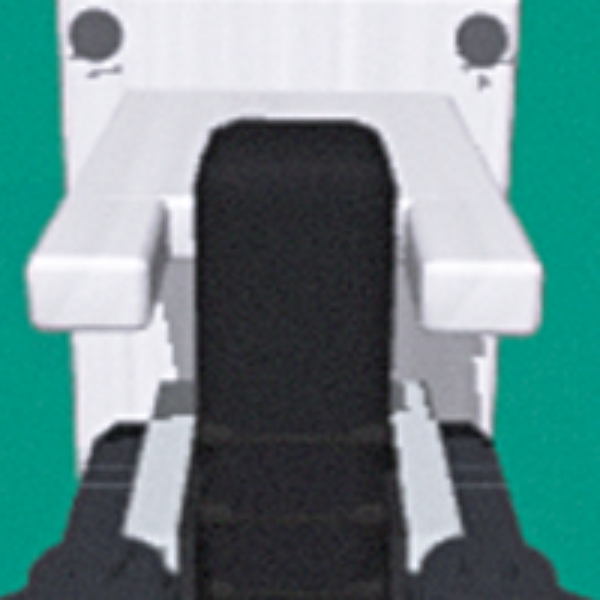

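Run:
```python
from h import *
o=down(-.09)
x,y=.4640,-.1360
arm.line_to([x,y,.160],.08,o)
print(arm.read_tool_pos().round(4),arm.read_ft_force().round(2))
ok=True
for z in (.155,.150,.146,.142,.137,.132):
    arm.line_to([x,y,z],.06,o); f=arm.read_ft_force(); print(arm.read_tool_pos().round(4),f.round(2))
    if abs(f[2])>5: ok=False;break
print(ok,arm.read_time())
p=arm.read_tool_pos()
im=snapshot('scene');u,v=323,181; cv2.imwrite('pics/s14.png',cv2.resize(im[v-25:v+20,u-25:u+35],None,fx=12,fy=12,interpolation=cv2.INTER_CUBIC))
```

```text
[ 0.4637 -0.1356  0.1598] [-0.75 -0.31 -0.37]
[ 0.4638 -0.136   0.1546] [-0.51 -0.51 -0.36]
[ 0.4638 -0.136   0.1497] [-0.42  0.48 -0.76]
[ 0.4638 -0.136   0.1458] [-0.39  0.27 -0.92]
[ 0.4638 -0.136   0.1418] [ 0.69 -0.11 -1.68]
[ 0.4638 -0.136   0.1367] [-0.47  1.02 -1.07]
[ 0.4638 -0.136   0.1317] [-1.01 -0.36 -0.07]
True 25.6917
```

View pics/s14.png

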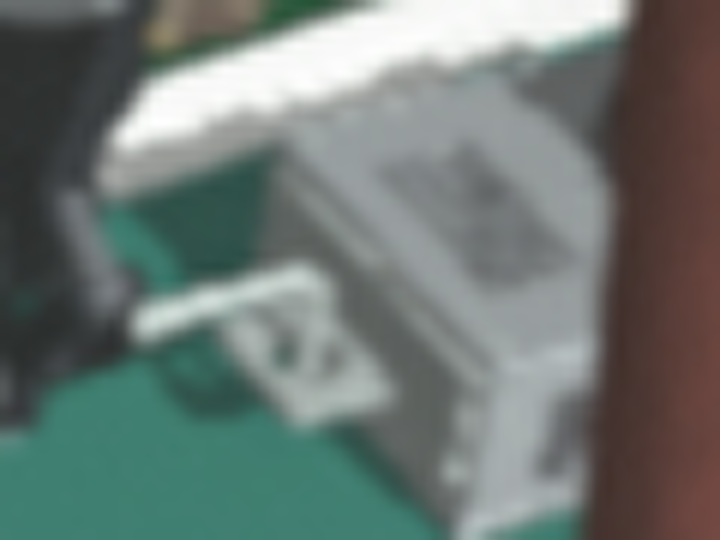

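Run:
```python
from h import *
o=down(-.09); p0=np.array([.4640,-.1360,.132]); d=np.array([.0901,.9959,0])
prev=None
for s in (.008,.016,.03,.045,.06,.075,.082,.086,.089,.092,.095):
    t=p0+d*s
    arm.line_to(t.tolist(),.06,o); f=arm.read_ft_force(); print(s,round(float((arm.read_tool_pos()-p0)@d),4),f.round(2),arm.read_wrist_torque().round(2))
    if np.linalg.norm(f)>12: break
print(arm.read_time())
im=snapshot('scene');u,v=323,181; cv2.imwrite('pics/s15.png',cv2.resize(im[v-35:v+20,u-55:u+25],None,fx=9,fy=9,interpolation=cv2.INTER_CUBIC))
shot('top','t15.png'); shot('wrist','w15.png')
```

```text
0.008 0.0088 [-0.3  -0.27 -1.04] [ 0.05 -0.05 -0.01]
0.016 0.0167 [-0.04  0.36 -1.29] [0.03 0.03 0.04]
0.03 0.0311 [ 0.35 -0.72 -0.85] [0.05 0.02 0.05]
0.045 0.0461 [ 0.59 -0.29 -1.21] [ 0.06 -0.01  0.01]
0.06 0.0611 [ 0.45  0.87 -0.44] [0.01 0.04 0.02]
0.075 0.0761 [-0.17 -0.15 -0.2 ] [ 0.02 -0.05 -0.02]
0.082 0.0828 [ 0.19  0.14 -0.44] [ 0.03 -0.02  0.05]
0.086 0.0864 [-0.59  0.   -0.66] [-0.01 -0.01 -0.01]
0.089 0.0879 [ 0.04 -3.67 -1.64] [-0.79 -0.05  0.11]
0.092 0.0885 [  0.34 -10.21  -4.02] [-1.85 -0.21  0.15]
0.095 0.0889 [  1.91 -13.92  -5.43] [-2.78 -0.37  0.32]
29.1583
```

View pics/s15.png

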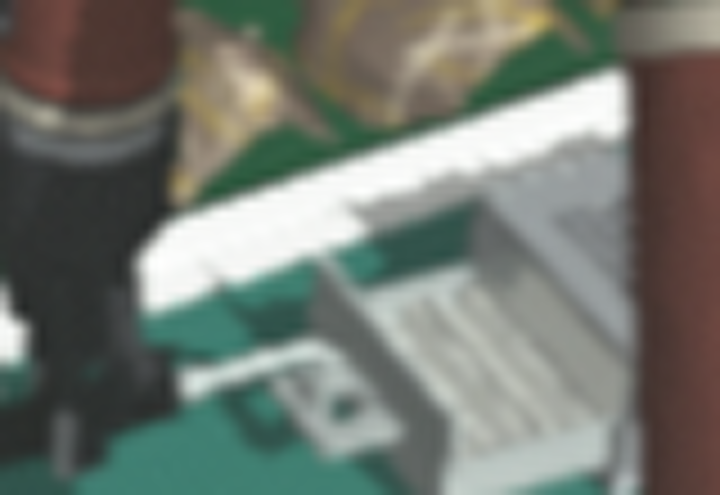

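View pics/w15.png

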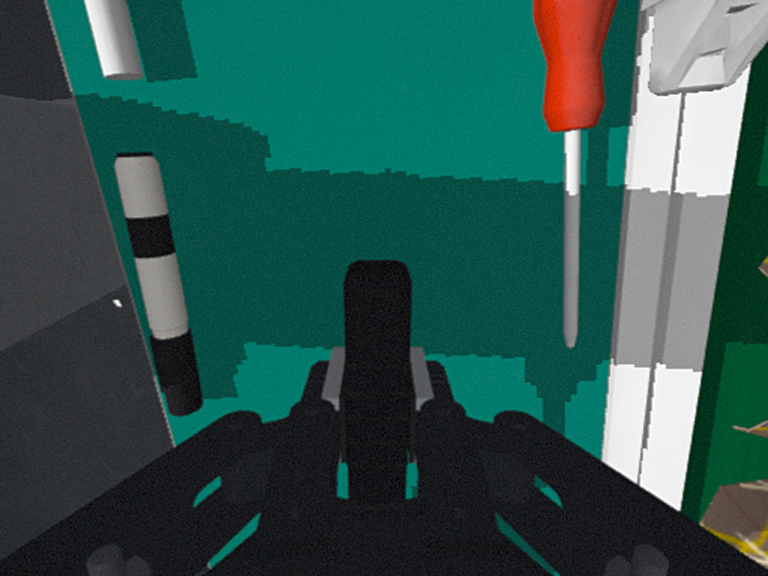

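Run:
```python
from h import *
o=down(-.09); p0=np.array([.4640,-.1360,.132]); d=np.array([.0901,.9959,0])
t=p0+d*.081; arm.line_to(t.tolist(),.06,o); print(arm.read_ft_force().round(2))
for z in (.15,.175,.26):
    t[2]=z; arm.line_to(t.tolist(),.12,o); print(arm.read_ft_force().round(2))
print(arm.read_tool_pos(),arm.read_time())
im=snapshot('scene');u,v=323,181; cv2.imwrite('pics/s16.png',cv2.resize(im[v-45:v+20,u-65:u+25],None,fx=8,fy=8,interpolation=cv2.INTER_CUBIC))
arm.line_to([.443,.195,.26],.25,o)
for k in (.33,.66,1):
    a=-.09+1.496*k
    arm.line_to([.443,.195+.08*k,.26],.12,down(a))
arm.pause(.2)
print(arm.read_tool_pos(),arm.read_joint_positions().round(2),arm.read_time()); shot('wrist','w16.png')
```

```text
[-0.59  0.25  0.45]
[ 0.37 -0.42 -0.75]
[-0.24 -0.85 -1.86]
[ 0.57  0.33 -1.4 ]
[ 0.47072791 -0.05545457  0.25921524] 31.2083
[0.44307867 0.27457532 0.26004403] [-0.01  0.63 -0.93  1.83  0.6   0.99  0.21] 34.5583
```

View pics/s16.png

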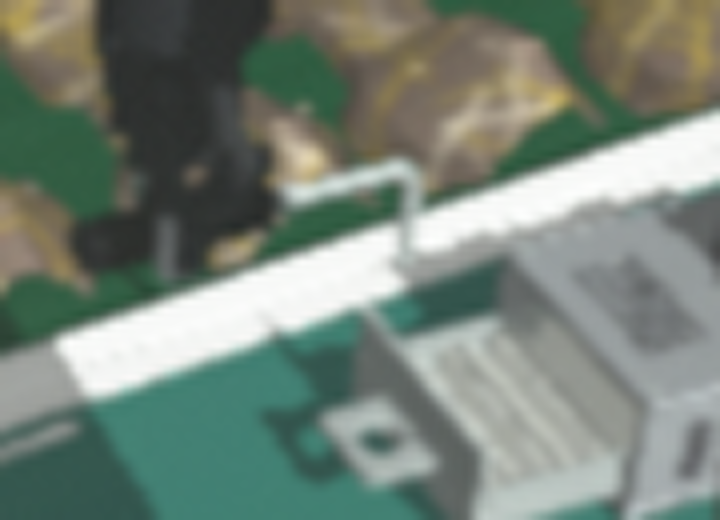

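View pics/w16.png

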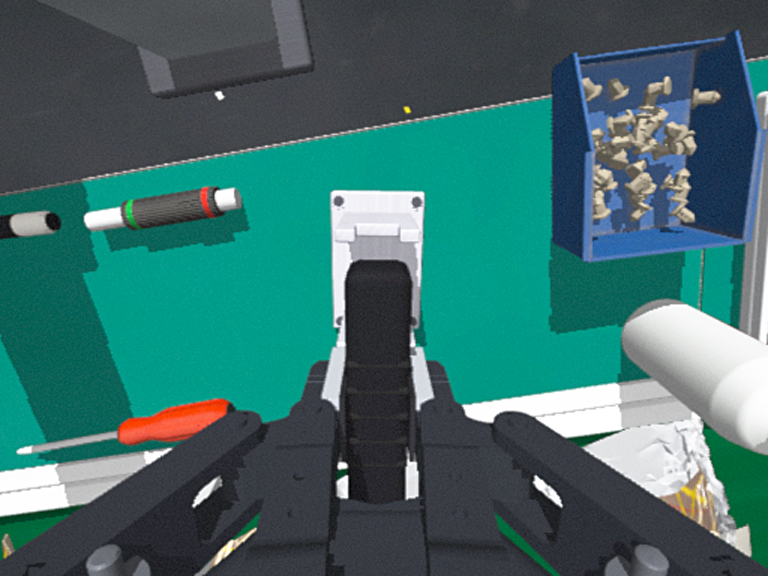

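Run:
```python
from h import *
o=down(1.406)
arm.line_to([.443,.275,.155],.12,o); arm.pause(.15); print(arm.read_tool_pos().round(4)); shot('wrist','w17.png')
for z in (.145,.138,.133,.130,.129):
    arm.line_to([.443,.275,z],.06,o); f=arm.read_ft_force(); print(arm.read_tool_pos().round(4),f.round(2))
    if f[2]>6: break
arm.pause(.2); print(arm.read_tool_pos().round(4),arm.read_ft_force().round(2),arm.read_wrist_torque().round(2),arm.read_time()); shot('wrist','w18.png')
```

```text
[0.4433 0.2753 0.1558]
[0.4428 0.2747 0.1444] [ 1.21 -0.04 -0.31]
[0.4428 0.2748 0.1375] [-0.27  0.1  -0.57]
[0.4429 0.2749 0.1327] [ 0.22  0.05 -0.51]
[0.4429 0.2749 0.1299] [-0.01 -0.29 -0.98]
[0.4431 0.2751 0.1294] [-0.19 -0.66  1.97]
[0.4431 0.2751 0.1294] [ 0.08 -1.28  4.5 ] [-0.14  0.21 -0.03] 37.3667
```

View pics/w18.png

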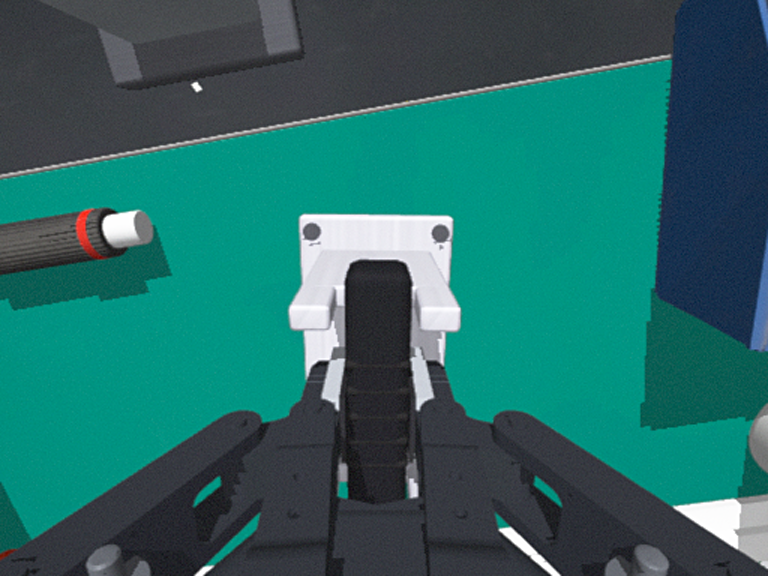

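Run:
```python
from h import *
o=down(1.406)
arm.move_gripper(0.6); arm.pause(.2); print(arm.read_ft_force().round(2))
arm.line_to([.443,.275,.32],.15,o); arm.pause(.2); print(arm.read_tool_pos(),arm.read_time()); shot('wrist','w19.png')
im=snapshot('scene'); cv2.imwrite('pics/s19.png',cv2.resize(im[120:260,100:400],None,fx=2.6,fy=2.6,interpolation=cv2.INTER_CUBIC))
im=snapshot('top'); cv2.imwrite('pics/t19.png',cv2.resize(im[150:240,100:440],None,fx=2.3,fy=2.3,interpolation=cv2.INTER_CUBIC))
```

```text
[-0.75 -0.88 -0.45]
[0.44285641 0.27487634 0.31941433] 39.6583
```

View pics/w19.png

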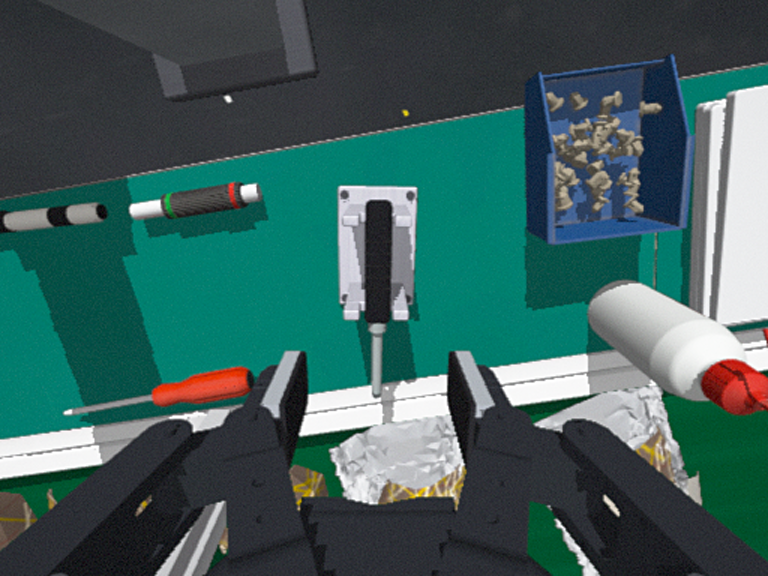

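View pics/s19.png

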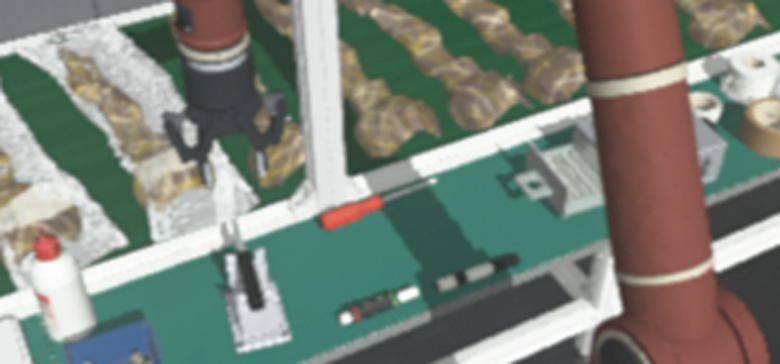

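View pics/t19.png

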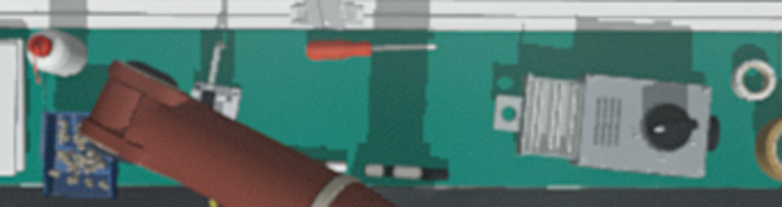

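Run:
```python
from h import *
a=at_z('top',(320.4,199.1),.042); b=at_z('top',(343.3,200),.042); print(a,b,np.linalg.norm(a-b))
ticket.finish_job(); print(arm.read_time())
```

```text
[ 0.45929646 -0.17464326  0.042     ] [ 0.45662766 -0.25346338  0.042     ] 0.07886528206602263
the job is handed in; nothing more can be done
the job is handed in; nothing more can be done
```

The drawer is unlocked and out at its stop, the hook is back in its rest, and the job was handed in at about 40 s of the 72 s.

- **Knob:** I pressed it to its bottom stop, where the upward force rose to about 11 N. I turned it 2.6 rad clockwise past the middle catch and let it spring up. The wrist picture then put the turn at about 2.6 rad. The flange's apparent size fitted "up" better than "down", though only by a small margin.
- **Hook in the hole:** the scene picture suggested the tip might be up to 8 mm off the hole centre. I shifted it about 4 mm before lowering. It went in without contact, with no vertical force over 2 N.
- **Drawer:** I drew it out with the hook until the pull rose to about 14 N at its stop. I then backed the tip off inside the hole and lifted clear. In the top picture the tab hole has moved 79 mm, and 80 mm was expected at a resolution of about 3.5 mm per pixel. During the free slide the wrist force stayed below the 2 to 4 N stated, which I did not explain.
- **Hook and the rest of the table:** I laid the hook back at the pose where I gripped it. The wrist pictures before lifting and after lowering match. The bottle, bin, gauge, driver and marker look unmoved in the last pictures; I did not measure their positions.

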